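# Size the tamper on the tapered gauge

### The job

Take the levelling puck out of the gauge slot and stand it in the wooden tray, then take the tamper from the round rubber mat, set it down in the wide end of the gauge slot and slide it gently towards the narrow end until it wedges between both bars. Leave it standing there and slide the cursor along its rail until its pointer is in line with the middle of the tamper. Leave the other two tampers and everything else on the counter where they are.

Things in the scene. Friction and masses are not known exactly. Their poses are not given: they have to be found in the camera images.
- gauge: Fixed aluminium gauge plate 180 (x) x 165 mm (y -65 to +100), 5 mm thick, with two steel bars 14 x 130 mm, tops 17 mm above the counter. They form a slot along x, symmetric about y = 0, narrowing towards +x: 74 mm wide at x = -64, 58 at 0, 42 at +64 (1 mm per 4 mm). Floor of the slot: 5 mm above the counter. Origin: counter level, mid-slot. x: to the narrow end; z up.
- slot_wide (a point): Point on the slot's floor in its wide end, gauge x = -45 mm, y = 0; axes as the gauge's. Sliding a tamper takes 2 to 4 N; pushed slowly with 6 to 9 N it stops where its base touches both bars, and stays. Gripped tight it may catch on one bar only; held loosely by the handle just above the bars it centres itself without tipping.
- cursor (a joint): Black sliding cursor on the rail at the gauge's +y side. Value in m, 0 to 0.124, growing towards the narrow end; its pointer stands at gauge x = -0.060 + value. It slides with about 1.5 N and stays where it is left.
- cursor_grip (a point): The cursor's upright grip: 12 mm thick along the gauge's x, 22 mm along its y, from 22 to 47 mm above the counter, at gauge y = +80 mm. This point: middle of the grip, 34 mm above the counter; a thin steel pointer at the same gauge x reaches from it over the bar towards the slot. Axes as the gauge's.
- tamper_a_mid (a point): One of three look-alike tampers, standing upright: round steel base 13 mm thick, above it an upright dark wooden handle 32 mm across from 13 to 50 mm above the underside, thin steel cap to 54 mm. About 260 g. The bases are 50, 54 and 58 mm across; which is which is not told. This point: on its axis, 27 mm above its underside.
- tamper_b_mid (a point): One of three look-alike tampers, standing upright: round steel base 13 mm thick, above it an upright dark wooden handle 32 mm across from 13 to 50 mm above the underside, thin steel cap to 54 mm. About 260 g. The bases are 50, 54 and 58 mm across; which is which is not told. This point: on its axis, 27 mm above its underside.
- tamper_c_mid (a point): One of three look-alike tampers, standing upright: round steel base 13 mm thick, above it an upright dark wooden handle 32 mm across from 13 to 50 mm above the underside, thin steel cap to 54 mm. About 260 g. The bases are 50, 54 and 58 mm across; which is which is not told. This point: on its axis, 27 mm above its underside.
- mat: Round flat black rubber mat, 90 mm across, 1 mm thick, fixed on the counter; the tamper to be gauged stands on it. Origin at its centre, counter level.
- leveller_mid (a point): Steel levelling puck: a plain upright cylinder, 44 mm across and 36 mm high, about 200 g, standing loose on the floor of the gauge slot. This point: its centre, 18 mm above its underside.
- tray: Shallow open wooden tray, 120 (its x) x 100 (its y) mm outside, walls 6 mm thick and 18 mm high, floor 6 mm above the counter, fixed. Origin: centre of its underside.
- syrup: Bystander, not to be disturbed: the tall syrup bottle, 66 mm across, 220 mm high. Origin: centre of its underside.
- pitcher: Bystander, not to be disturbed: the steel milk pitcher, 72 mm across and 100 mm high, with a side handle reaching about 30 mm further. Origin: centre of its underside.
- cup_l: Bystander, not to be disturbed: an espresso cup, 62 mm across the rim, 58 mm high, left of centre near the robot. Origin: centre of its underside.
- cup_r: Bystander, not to be disturbed: an espresso cup, 62 mm across the rim, 58 mm high, right of centre near the robot. Origin: centre of its underside.
- jar: Bystander, not to be disturbed: a jar, 72 mm across, 110 mm high, beyond the gauge. Origin: centre of its underside.
- can: Bystander, not to be disturbed: a can, 68 mm across, 120 mm high, beyond the gauge. Origin: centre of its underside.
There are look-alikes about, which are no part of the job. Of the things like the tray, leave any that is red or turquoise; of the rest the smaller one is meant.

How it is judged:
On the way, in this order (a step that is already met when the one before it is completed fails the run):
1. the levelling puck stands in the wooden tray, let go (x of leveller_mid in the frame of tray between -0.038 and 0.038 m and y of leveller_mid in the frame of tray between -0.028 and 0.028 m and z of leveller_mid in the frame of tray below 0.03 m and angle between leveller_mid's own z axis and vertical below 0.15 rad and contact force between leveller and the fingers below 0.2 N), for 0.2 s.
2. the tamper from the mat stands in the wide end of the gauge slot (((x of tamper_a_mid in the frame of gauge between -0.085 and -0.018 m and y of tamper_a_mid in the frame of gauge between -0.012 and 0.012 m and z of tamper_a_mid in the frame of gauge below 0.037 m and angle between tamper_a_mid's own z axis and vertical below 0.12 rad and distance of each of tamper_b_mid, tamper_c_mid from where it was at the start of the episode below 0.02 m and horizontal distance between each of tamper_b_mid, tamper_c_mid and mat above 0.07 m) or (x of tamper_b_mid in the frame of gauge between -0.085 and -0.018 m and y of tamper_b_mid in the frame of gauge between -0.012 and 0.012 m and z of tamper_b_mid in the frame of gauge below 0.037 m and angle between tamper_b_mid's own z axis and vertical below 0.12 rad and distance of each of tamper_a_mid, tamper_c_mid from where it was at the start of the episode below 0.02 m and horizontal distance between each of tamper_a_mid, tamper_c_mid and mat above 0.07 m) or (x of tamper_c_mid in the frame of gauge between -0.085 and -0.018 m and y of tamper_c_mid in the frame of gauge between -0.012 and 0.012 m and z of tamper_c_mid in the frame of gauge below 0.037 m and angle between tamper_c_mid's own z axis and vertical below 0.12 rad and distance of each of tamper_a_mid, tamper_b_mid from where it was at the start of the episode below 0.02 m and horizontal distance between each of tamper_a_mid, tamper_b_mid and mat above 0.07 m))), for 0.05 s.
3. it has been slid along the slot until it wedges between both bars (((x of tamper_a_mid in the frame of gauge between 0.0083 and 0.0223 m and y of tamper_a_mid in the frame of gauge between -0.012 and 0.012 m and z of tamper_a_mid in the frame of gauge below 0.037 m and angle between tamper_a_mid's own z axis and vertical below 0.12 rad and distance of each of tamper_b_mid, tamper_c_mid from where it was at the start of the episode below 0.02 m and horizontal distance between each of tamper_b_mid, tamper_c_mid and mat above 0.07 m) or (x of tamper_b_mid in the frame of gauge between -0.0078 and 0.0062 m and y of tamper_b_mid in the frame of gauge between -0.012 and 0.012 m and z of tamper_b_mid in the frame of gauge below 0.037 m and angle between tamper_b_mid's own z axis and vertical below 0.12 rad and distance of each of tamper_a_mid, tamper_c_mid from where it was at the start of the episode below 0.02 m and horizontal distance between each of tamper_a_mid, tamper_c_mid and mat above 0.07 m) or (x of tamper_c_mid in the frame of gauge between 0.0244 and 0.0384 m and y of tamper_c_mid in the frame of gauge between -0.012 and 0.012 m and z of tamper_c_mid in the frame of gauge below 0.037 m and angle between tamper_c_mid's own z axis and vertical below 0.12 rad and distance of each of tamper_a_mid, tamper_b_mid from where it was at the start of the episode below 0.02 m and horizontal distance between each of tamper_a_mid, tamper_b_mid and mat above 0.07 m))), for 0.2 s.
4. the cursor's pointer is in line with the middle of the wedged tamper ((((x of tamper_a_mid in the frame of gauge between 0.0083 and 0.0223 m and y of tamper_a_mid in the frame of gauge between -0.012 and 0.012 m and z of tamper_a_mid in the frame of gauge below 0.037 m and angle between tamper_a_mid's own z axis and vertical below 0.12 rad and distance of each of tamper_b_mid, tamper_c_mid from where it was at the start of the episode below 0.02 m and horizontal distance between each of tamper_b_mid, tamper_c_mid and mat above 0.07 m) and x of tamper_a_mid in the frame of cursor_grip between -0.005 and 0.005 m) or ((x of tamper_b_mid in the frame of gauge between -0.0078 and 0.0062 m and y of tamper_b_mid in the frame of gauge between -0.012 and 0.012 m and z of tamper_b_mid in the frame of gauge below 0.037 m and angle between tamper_b_mid's own z axis and vertical below 0.12 rad and distance of each of tamper_a_mid, tamper_c_mid from where it was at the start of the episode below 0.02 m and horizontal distance between each of tamper_a_mid, tamper_c_mid and mat above 0.07 m) and x of tamper_b_mid in the frame of cursor_grip between -0.005 and 0.005 m) or ((x of tamper_c_mid in the frame of gauge between 0.0244 and 0.0384 m and y of tamper_c_mid in the frame of gauge between -0.012 and 0.012 m and z of tamper_c_mid in the frame of gauge below 0.037 m and angle between tamper_c_mid's own z axis and vertical below 0.12 rad and distance of each of tamper_a_mid, tamper_b_mid from where it was at the start of the episode below 0.02 m and horizontal distance between each of tamper_a_mid, tamper_b_mid and mat above 0.07 m) and x of tamper_c_mid in the frame of cursor_grip between -0.005 and 0.005 m))), for 0.2 s.
At the end, for the whole second after the job is handed in: Puck upright in the tray; the mat's tamper upright in the slot, from 6 mm short of to 8 mm past where its base touches both bars; pointer within 5 mm of its middle along the slot; the other tampers within 20 mm of their places; nothing held, cursor at rest (all of step 1 and (((x of tamper_a_mid in the frame of gauge between 0.0083 and 0.0223 m and y of tamper_a_mid in the frame of gauge between -0.012 and 0.012 m and z of tamper_a_mid in the frame of gauge below 0.037 m and angle between tamper_a_mid's own z axis and vertical below 0.12 rad and distance of each of tamper_b_mid, tamper_c_mid from where it was at the start of the episode below 0.02 m and horizontal distance between each of tamper_b_mid, tamper_c_mid and mat above 0.07 m) and x of tamper_a_mid in the frame of cursor_grip between -0.005 and 0.005 m) or ((x of tamper_b_mid in the frame of gauge between -0.0078 and 0.0062 m and y of tamper_b_mid in the frame of gauge between -0.012 and 0.012 m and z of tamper_b_mid in the frame of gauge below 0.037 m and angle between tamper_b_mid's own z axis and vertical below 0.12 rad and distance of each of tamper_a_mid, tamper_c_mid from where it was at the start of the episode below 0.02 m and horizontal distance between each of tamper_a_mid, tamper_c_mid and mat above 0.07 m) and x of tamper_b_mid in the frame of cursor_grip between -0.005 and 0.005 m) or ((x of tamper_c_mid in the frame of gauge between 0.0244 and 0.0384 m and y of tamper_c_mid in the frame of gauge between -0.012 and 0.012 m and z of tamper_c_mid in the frame of gauge below 0.037 m and angle between tamper_c_mid's own z axis and vertical below 0.12 rad and distance of each of tamper_a_mid, tamper_b_mid from where it was at the start of the episode below 0.02 m and horizontal distance between each of tamper_a_mid, tamper_b_mid and mat above 0.07 m) and x of tamper_c_mid in the frame of cursor_grip between -0.005 and 0.005 m)) and velocity of joint cursor between -0.005 and 0.005 m/s).
It fails at once if the bottle, pitcher, a cup, the jar or the can moved over 30 mm or tipped (distance of any of syrup, pitcher, cup_l, cup_r, jar, can from where it was at the start of the episode above 0.03 m or angle between any of syrup, pitcher, cup_l, cup_r, jar, can's own z axis and vertical above 0.3 rad).
It fails at once if a tamper is rammed into the gauge (over 60 N) (contact force between any of tamper_a, tamper_b, tamper_c and gauge above 60 N).
It fails at once if a tamper tipped over (angle between any of tamper_a_mid, tamper_b_mid, tamper_c_mid's own z axis and vertical above 0.9 rad).
It also fails if it takes over 67 s, if anything falls off the work surface, if the arm or the gripper's body presses on something with over 40 N, if the wrist force passes 120 N, or if a joint passes its speed limit or range.

### The arm

A 6-joint arm with a two-finger parallel gripper is mounted at the origin on the work surface. World frame = base frame: x ahead of the robot, y to its left, z up, the work surface at z = 0. Lengths are in m, angles in rad, forces in N, time in s.
With the tool pointing down it reaches from about 0.275 to 0.775 m from the base axis. Payload 14.6 kg.
Tool frame: the origin (TCP) lies at the very end of the fingers, on their centre line; the grasp point (between the pads) lies manip.grip_point_offset behind it (manip.grip_point_offset is the distance from the TCP to the grasp point, in m); z points along the fingers, y is the direction in which the jaws open and shut (so a half turn about z gives the same grasp; the last joint's range is limited). The gripper opens to 85 mm and grips with 20 to 120 N. Pads are 22 mm wide; open, the fingers measure 114 mm over their backs; the gripper's body (76 mm by 85 mm) begins 54 mm behind the grasp point. The pads swing forward as they close: fully open they stand 13 mm farther back than shut.
Start: joints at [1.045, 0.263, -0.048, 1.259, 0, 1.415], TCP at [0.19, 0.489, 0.231] pointing down, gripper open.
Joint ranges: [-2.65, 2.65], [-0.89, 1.7], [-1.18, 1.37], [-2.13, 2.11], [-1.35, 1.29], [-3.14, 3.14]. Speed limits (rad/s): [1.89, 1.89, 2.57, 2.79, 3.14, 3.14].

### API

Orientations are given as a unit quaternion [x, y, z, w].
In Python, from bench import readout, viewer, ticket, manip gives the robot as it stands. The module is installed in compiled form; this text tells all that it offers.
- The arm moves only by the tool jog_arm, never from a script. Its argument "rows" is a list of rows, each a list of 7 numbers: the shift along the tool's x, y, z in cm, then the turn, a rotation vector about the tool's x, y, z in degrees, then the opening, from 0 (shut) to 1 (fully open). In form: [[x, y, z, wx, wy, wz, claw], ...]. A call has 1 to 20 rows; each row shifts and turns the pose as measured when the row begins, along the tool's axes as they then stand; what a row does not reach is not made up. A row lasts 1/8 s, in which the tool goes at most 62.5 mm and 10.7 degrees, less where a joint would pass 70% of its speed; a pose out of reach is approached as far as the arm can. A call with a gripper value outside its range is refused whole. The fingers move at their own pace and stop on an object; the grip force is fixed at half the most. Time passes only in rows, so rows that do not move let the fingers close. It gives the time, the measured TCP pose, the force and the opening at its end, in the units of the state.
- readout.observe(): the state, without advancing time (a new reading comes with each control period).
- viewer.read_camera(name): name is "scene" or "top" or "wrist"; returns a dict with "color" (384x512x3 uint8, red, green, blue), "mtx" (3x3 intrinsics, pixels), "extrinsics" (4x4, takes a point from camera to world coordinates). Camera axes: x right, y up, looking along -z (the intrinsics and any distortion apply to the point x, -y, -z); pixel columns grow to the right and rows downward; lengths in m; the calibration is good to about 2 mm. The wrist camera is an equidistant fisheye: a pixel r from the principal point sees the ray r / f radians off the axis. A picture is of the moment at which its call begins. There is no depth.
- ticket.job_done(): hands the job in, once; it reports no verdict.
The state is a dict: "time": time; "q": joint angles; "qvel": joint speeds; "effort": joint torques, N m; "ee_pos": TCP position; "orientation": TCP orientation; "contact_force": force on the tool from outside, world axes, zero at the start; "wrist_torque": the same for the moment, N m; "opening": finger opening in m.
Only numpy, scipy, OpenCV 4.12 (cv2) and the standard library are available. Lean on these libraries where they do the work, as an engineer would, in place of code of your own. Each camera call takes 0.05 s, during which the arm holds its last target. There are 200 camera calls.

## Working session

There is one attempt and no reset: what is moved stays moved. The work goes in short steps, Python scripts to look and compute and a tool call to move; the robot and the scene stay as the last step left them, time stands still between calls to the robot, and variables do not carry over. Pictures are saved under pics/ and viewed, about 8 in all and at most 12, crops included, and the job is handed in when it is done.

Besides the shell and the picture viewer there is one more tool, called after "Emit:" in YAML: its name, and indented under it one key for each argument. jog_arm: Moves the arm, as the interface text tells. Its arguments: {"type":"object","properties":{"rows":{"type":"array"}},"required":["rows"]}

```bash
mkdir -p pics
cat > h.py <<'E'
import numpy as np, cv2
from bench import readout, viewer, ticket, manip
def snap(n,f,save=True):
    d=viewer.read_camera(n); cv2.imwrite('pics/'+f,cv2.cvtColor(d['color'],cv2.COLOR_RGB2BGR)); np.savez('pics/'+f+'.npz',**d); return d
def ld(f): return np.load('pics/'+f+'.npz')
def px2w(d,u,v,z):
    K=d['mtx'];E=d['extrinsics']
    r=np.array([(u-K[0,2])/K[0,0],-(v-K[1,2])/K[1,1],-1.]); w=E[:3,:3]@r; o=E[:3,3]
    return o+w*(z-o[2])/w[2]
def w2px(d,p):
    K=d['mtx'];E=d['extrinsics']; c=E[:3,:3].T@(np.array(p)-E[:3,3]); x,y,z=c[0],-c[1],-c[2]
    return K[0,0]*x/z+K[0,2],K[1,1]*y/z+K[1,2]
E
python3 - <<'E'
from h import *
a=snap('top','top0.png');b=snap('scene','sc0.png')
for d in(a,b):print(d['mtx'],d['extrinsics'].round(3), [k for k in d])
print(readout.observe(),manip.grip_point_offset)
i=np.vstack([cv2.imread('pics/top0.png')]);cv2.imwrite('pics/top0b.png',cv2.resize(i,(800,600),interpolation=cv2.INTER_CUBIC))
E
```

```text
[[371.3276153    0.         255.18190789]
 [  0.         371.3276153  186.18675895]
 [  0.           0.           1.        ]] [[-0.02   0.988 -0.154  0.353]
 [-1.    -0.019  0.005 -0.007]
 [ 0.002  0.154  0.988  1.053]
 [ 0.     0.     0.     1.   ]] ['color', 'mtx', 'extrinsics']
[[368.13711108   0.         255.43973097]
 [  0.         368.13711108 195.34634942]
 [  0.           0.           1.        ]] [[-0.205 -0.681  0.703  1.234]
 [ 0.979 -0.136  0.153  0.168]
 [-0.009  0.719  0.695  0.79 ]
 [ 0.     0.     0.     1.   ]] ['color', 'mtx', 'extrinsics']
{'time': 0.1, 'q': array([ 1.04467718e+00,  2.63493113e-01, -4.88561098e-02,  1.25940325e+00,
       -9.58189055e-06,  1.41550432e+00]), 'qvel': array([ 9.31076416e-04, -5.09478859e-04,  1.69731135e-03, -8.05567388e-04,
        1.37417458e-03,  7.63453488e-05]), 'effort': array([ 4.96518885e-03, -6.38576317e+01,  3.85062218e+01,  9.97343450e-03,
       -4.40606186e-05, -1.33979066e-05]), 'ee_pos': array([0.19013452, 0.48910334, 0.23087021]), 'orientation': array([ 1.84353008e-01,  9.82859980e-01, -4.52196105e-04, -1.55234386e-04]), 'contact_force': array([0.55303509, 0.34749125, 0.38093143]), 'wrist_torque': array([ 0.0303015 , -0.01744888,  0.02850359]), 'opening': 0.0857270549188583} 0.0187
```

View pics/top0b.png

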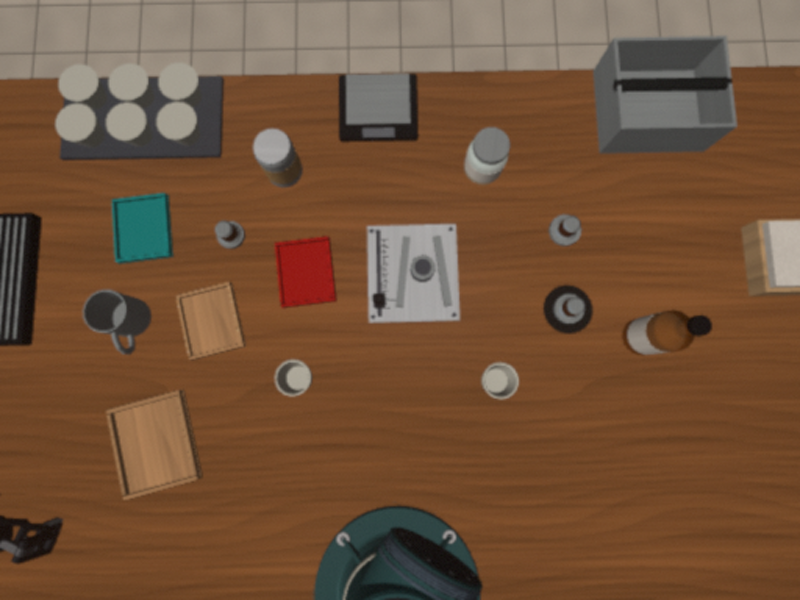

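View pics/sc0.png

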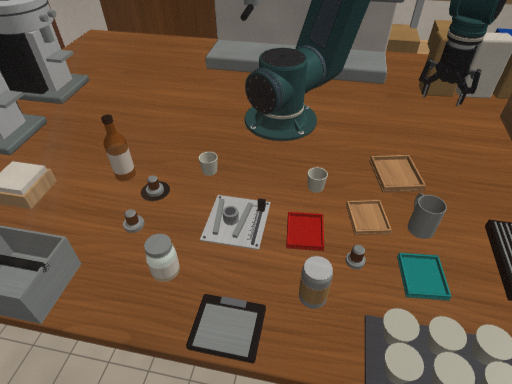

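The top view (800 px scale) shows these lookalikes:
- **Trays:** red (305,271), turquoise (141,228), large wood (153,443), small wood (210,320). The small wood one is the target.
- **Tampers:** on the mat (570,307), far right (565,230), left (229,234). The one on the mat is the target.
- **Puck:** in the slot at (423,267).
- **Slot:** the narrow end is at the top, towards world +x. The cursor is at (379,299), so its value is about 0.

Next is one close crop of these.

Run:
```python
from h import *
i=cv2.imread('pics/top0.png')
c=lambda u,v,w,h,s:cv2.resize(i[v:v+h,u:u+w],None,fx=s,fy=s,interpolation=cv2.INTER_CUBIC)
o=np.zeros((600,800,3),np.uint8)
g=c(232,140,64,72,8);o[:576,:512]=g
t=c(110,178,48,54,6);o[:324,512:800]=t
m=c(344,178,40,40,6);o[330:570,512:752]=m
cv2.imwrite('pics/crop0.png',o)
```

```text
(no output)
```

View pics/crop0.png

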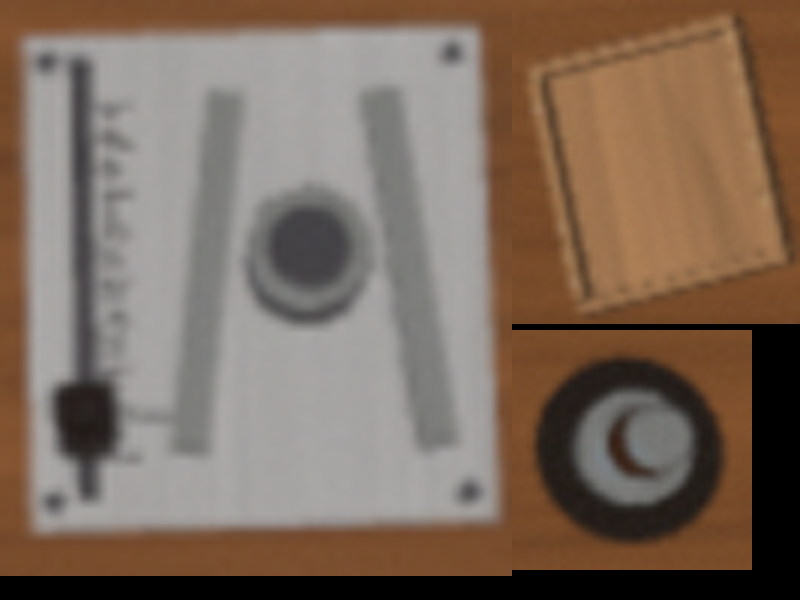

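```bash
cat >> h.py <<'E'
def crop(p,ox,oy,u0,v0,s): return u0+(p[0]-ox+.5)/s-.5, v0+(p[1]-oy+.5)/s-.5
E
python3 - <<'E'
from h import *
d=ld('top0.png')
G=[(22,36),(480,26),(500,522),(32,532)]
W=np.array([px2w(d,*crop(p,0,0,232,140,8),.005)for p in G])[:,:2]
L=np.array([(.09,.1),(.09,-.065),(-.09,-.065),(-.09,.1)])
cw,cl=W.mean(0),L.mean(0);H=(L-cl).T@(W-cw);a=np.arctan2(H[0,1]-H[1,0],H[0,0]+H[1,1])
R=np.array([[np.cos(a),-np.sin(a)],[np.sin(a),np.cos(a)]]);o=cw-R@cl
print('gauge',o,np.degrees(a),((W-cw)@R-(L-cl)).round(4))
f=lambda p,z,*c:px2w(d,*crop(p,*c),z)[:2]
pk=f((309,247),.041,0,0,232,140,8);print('puck',pk,(pk-o)@R)
cu=f((84,418),.047,0,0,232,140,8);print('cursor',cu,(cu-o)@R)
T=np.array([f(p,.018,512,0,110,178,6)for p in[(530,68),(740,14),(795,260),(582,313)]])
print('tray',T.mean(0),np.linalg.norm(T-np.roll(T,1,0),axis=1),np.degrees(np.arctan2(*(T[0]-T[3])[::-1])))
print('mat',f((629.5,449.5),.001,512,330,344,178,6),'base',f((634,447),.014,512,330,344,178,6),'cap',f((658,438),.055,512,330,344,178,6))
for n,p in dict(cup_r=(500,381),cup_l=(293,378)).items():print(n,px2w(d,p[0]*.64,p[1]*.64,.058))
for n,p in dict(syr=(700,326)).items():print(n,px2w(d,p[0]*.64,p[1]*.64,.22))
for n,p in dict(jar=(490,143),can=(272,145)).items():print(n,px2w(d,p[0]*.64,p[1]*.64,.115))
s=ld('sc0.png')
print('scene px:',[w2px(s,(*T.mean(0),.006)),w2px(s,(*pk,.041)),w2px(s,(*o,.005))])
E
```

```text
gauge [ 0.55111726 -0.05602489] 0.25415728914378244 [[ 0.0006  0.0009]
 [ 0.0004 -0.0006]
 [-0.0008 -0.0006]
 [-0.0003  0.0002]]
puck [ 0.55405313 -0.05521149] [0.00293946 0.00080037]
cursor [0.49483268 0.02354096] [-0.05593108  0.07981473]
tray [0.46846151 0.32558854] [0.11828609 0.10065508 0.11955604 0.10021609] 13.899669627452408
mat [ 0.47811182 -0.32049119] base [ 0.47770962 -0.31881258] cap [ 0.47667678 -0.31763083]
cup_r [ 0.35011152 -0.18113389  0.058     ]
cup_l [0.362148   0.16957102 0.058     ]
syr [ 0.42311839 -0.44472204  0.22      ]
jar [ 0.75111462 -0.17289382  0.115     ]
can [0.75458868 0.19829417 0.115     ]
scene px: [(np.float64(365.8395604561222), np.float64(217.41614717348577)), (np.float64(229.39201430595298), np.float64(211.32258785064624)), (np.float64(230.1025750921385), np.float64(219.174722710469))]
```

Emit:
jog_arm:
  rows:
    - [-4.46,-3.13,0.2,0,0,0,1]
    - [-4.46,-3.13,0.2,0,0,0,1]
    - [-4.46,-3.13,0.2,0,0,0,1]
    - [-4.46,-3.13,0.2,0,0,0,1]
    - [-4.46,-3.13,0.2,0,0,0,1]
    - [-4.46,-3.13,0.2,0,0,0,1]
    - [-4.46,-3.13,0.2,0,0,0,1]
    - [-4.46,-3.13,0.2,0,0,0,1]
    - [-4.46,-3.13,0.2,0,0,0,1]
    - [-4.46,-3.13,0.2,0,0,0,1]
    - [-4.46,-3.13,0.2,0,0,0,1]
    - [-4.46,-3.13,0.2,0,0,0,1]
    - [0,0,0,0,0,9.8,1]
    - [0,0,0,0,0,9.8,1]
    - [0,0,0,0,0,9.8,1]
    - [0,0,0,0,0,9.8,1]
    - [0,0,0,0,0,9.8,1]
    - [0,0,0,0,0,9.8,1]
    - [0,0,0,0,0,9.8,1]

```text
time: 2.48
ee_pos: [0.5622, -0.0739, 0.2003]
orientation: [0.719, 0.695, -0.003, -0.003]
contact_force: [-0.1, -0.4, 0.0]
opening: 0.0853
```

```bash
cat >> h.py <<'E'
from scipy.spatial.transform import Rotation as Rn
def need(x,y,z,jaw=0.25):
    s=readout.observe();R=Rn.from_quat(s['orientation']);M=R.as_matrix()
    c=np.cos(np.radians(jaw)),np.sin(np.radians(jaw))
    ty=np.array([*c,0]); ty=ty if ty@M[:,1]>0 else -ty
    tz=np.array([0,0,-1.]);T=np.column_stack([np.cross(ty,tz),ty,tz])
    print('t',round(s['time'],2),'pos',s['ee_pos'].round(4),'tool shift cm',(M.T@(np.array([x,y,z])-s['ee_pos'])*100).round(2),'in final axes',(T.T@(np.array([x,y,z])-s['ee_pos'])*100).round(2),'rot',np.degrees((R.inv()*Rn.from_matrix(T)).as_rotvec()).round(2),'q',s['q'].round(2),'F',s['contact_force'].round(1),'op',round(float(s['opening']),4))
E
python3 -c "
from h import *
need(.554,-.0555,.013)"
```

```text
t 2.48 pos [ 0.5622 -0.0739  0.2003] tool shift cm [ 1.8  -0.72 18.74] in final axes [ 1.84 -0.81 18.73] rot [-0.49 -0.02 -2.19] q [-0.27  0.35 -0.    1.23 -0.    1.33] F [-0.1 -0.4  0. ] op 0.0853
```

Emit:
jog_arm:
  rows:
    - [1.8,-0.75,0,-0.5,0,-2.2,1]
    - [0,0,0,0,0,0,1]
    - [0,0,4,0,0,0,1]
    - [0,0,4,0,0,0,1]
    - [0,0,0,0,0,0,1]
    - [0,0,0,0,0,0,1]

```text
time: 3.22
ee_pos: [0.555, -0.0533, 0.1202]
orientation: [0.7, 0.715, 0.001, 0.001]
contact_force: [-0.6, 0.5, 0.1]
opening: 0.0855
```

```bash
python3 -c "
from h import *
need(.554,-.0555,.013)
d=snap('wrist','w0.png');print(d['mtx'],d['extrinsics'].round(3))"
```

```text
t 3.23 pos [ 0.555  -0.0533  0.1202] tool shift cm [-0.21 -0.13 10.72] in final axes [-0.22 -0.1  10.72] rot [0.15 0.01 0.97] q [-0.24  0.37 -0.2   1.    0.    1.31] F [-0.6  0.5  0.1] op 0.0855
[[297.31863964   0.         253.10747364]
 [  0.         297.31863964 191.55287259]
 [  0.           0.           1.        ]] [[ 1.    -0.02  -0.008  0.553]
 [ 0.021  0.955  0.295  0.021]
 [ 0.002 -0.295  0.955  0.262]
 [ 0.     0.     0.     1.   ]]
```

View pics/w0.png

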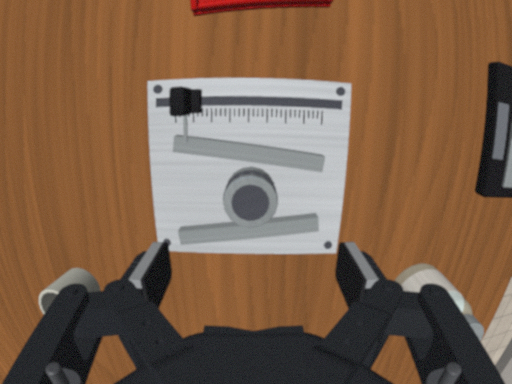

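Wrist view: the puck's top is centred near (250,202), between the bars. The cursor is at (185,101) and the plate corners are at (150,81), (351,84) and (338,253). I'll check these against the pose from the top camera.

```bash
cat >> h.py <<'E'
def fe(d,u,v,z):
    K=d['mtx'];E=d['extrinsics'];a,b=(u-K[0,2])/K[0,0],(v-K[1,2])/K[1,1];r=np.hypot(a,b)
    w=E[:3,:3]@np.array([a/r*np.sin(r),-b/r*np.sin(r),-np.cos(r)]);o=E[:3,3];return (o+w*(z-o[2])/w[2])[:2]
def fp(d,p):
    K=d['mtx'];E=d['extrinsics'];c=E[:3,:3].T@(np.array(p)-E[:3,3]);x,y,z=c[0],-c[1],-c[2];t=np.arctan2(np.hypot(x,y),z);h=np.hypot(x,y)
    return K[0,2]+K[0,0]*t*x/h,K[1,2]+K[1,1]*t*y/h
E
python3 - <<'E'
from h import *
d=ld('w0.png');o=np.array([.5511,-.0560]);a=np.radians(.25);R=np.array([[np.cos(a),-np.sin(a)],[np.sin(a),np.cos(a)]])
for n,p,z in[('TL -90,100',(149,81),.005),('TR 90 100',(351,84),.005),('90 -65',(338,253),.005),('puck',(250,202),.041),('cur',(181,98),.047)]:
    print(n,((fe(d,*p,z)-o)@R*1000).round(1), fe(d,*p,z).round(4))
i=cv2.imread('pics/w0.png');cv2.imwrite('pics/w0c.png',cv2.resize(i[70:265,135:365],None,fx=3.4,fy=3.0,interpolation=cv2.INTER_CUBIC))
E
```

```text
TL -90,100 [-89.6  98.2] [0.4611 0.0418]
TR 90 100 [88.2 98. ] [0.6388 0.0424]
90 -65 [ 90.9 -65.9] [ 0.6423 -0.1216]
puck [1.3 0.2] [ 0.5524 -0.0558]
cur [-49.9  80.8] [0.5008 0.0246]
```

Emit:
jog_arm:
  rows:
    - [-0.22,-0.2,0,0,0,1,1]
    - [0,0,3.5,0,0,0,1]
    - [0,0,3.5,0,0,0,1]
    - [0,0,2.3,0,0,0,1]
    - [0,0,1.0,0,0,0,1]
    - [0,0,0,0,0,0,1]

```text
time: 4.03
ee_pos: [0.5575, -0.0576, 0.0209]
orientation: [0.707, 0.707, 0.004, 0.006]
contact_force: [0.5, 0.5, 0.3]
opening: 0.0853
```

```bash
python3 -c "
from h import *
need(.553,-.0556,.013)"
```

```text
t 4.03 pos [ 0.5575 -0.0576  0.0209] tool shift cm [ 0.2  -0.46  0.78] in final axes [ 0.2  -0.45  0.79] rot [ 0.73  0.16 -0.21] q [-0.25  0.46 -0.35  0.74  0.    1.32] F [0.5 0.5 0.3] op 0.0853
```

Emit:
jog_arm:
  rows:
    - [0.2,-0.45,0.6,0.7,0.15,-0.2,1]
    - [0,0,0,0,0,0,1]
    - [0,0,0.1,0,0,0,0]
    - [0,0,0,0,0,0,0]
    - [0,0,0,0,0,0,0]
    - [0,0,0,0,0,0,0]
    - [0,0,0,0,0,0,0]
    - [0,0,0,0,0,0,0]

```text
time: 5.03
ee_pos: [0.5542, -0.0558, 0.0162]
orientation: [0.706, 0.709, 0.001, 0.002]
contact_force: [-0.0, 0.3, 0.4]
opening: 0.0422
```

```bash
python3 -c "
from h import *
need(.553,-.0556,.013)"
```

```text
t 5.03 pos [ 0.5542 -0.0558  0.0162] tool shift cm [ 0.02 -0.12  0.32] in final axes [ 0.02 -0.12  0.32] rot [0.19 0.06 0.  ] q [-0.25  0.47 -0.36  0.74 -0.    1.32] F [-0.   0.3  0.4] op 0.0422
```

Emit:
jog_arm:
  rows:
    - [0,0,-2,0,0,0,0]
    - [0,0,-4,0,0,0,0]
    - [0,0,-4,0,0,0,0]
    - [0,0,-2,0,0,0,0]
    - [3,-0.7,0,0,0,0,0]
    - [5,-1.1,0,0,0,0,0]
    - [5,-1.1,0,0,0,0,0]
    - [5,-1.1,0,0,0,0,0]
    - [5,-1.1,0,0,0,0,0]
    - [5,-1.1,0,0,0,0,0]
    - [5,-1.1,0,0,0,0,0]
    - [3,-1.1,0,0,0,0,0]
    - [1.5,-0.3,0,0,0,-5,0]
    - [0,0,0,0,0,-5,0]
    - [0,0,0,0,0,-3.7,0]
    - [0,0,0,0,0,0,0]

```text
time: 7.02
ee_pos: [0.4616, 0.3312, 0.1377]
orientation: [0.614, 0.79, 0.0, 0.001]
contact_force: [-0.7, -0.6, -1.1]
opening: 0.0423
```

```bash
python3 -c "
from h import *
need(.4685,.3256,.019,13.9)"
```

```text
t 7.03 pos [0.4616 0.3312 0.1377] tool shift cm [-0.7   0.52 11.87] in final axes [-0.71  0.54 11.87] rot [0.07 0.08 0.41] q [ 0.48  0.38 -0.13  1.06 -0.    1.8 ] F [-0.7 -0.6 -1.1] op 0.0423
```

Emit:
jog_arm:
  rows:
    - [-0.7,0.5,0,0,0,0.4,0]
    - [0,0,3,0,0,0,0]
    - [0,0,3,0,0,0,0]
    - [0,0,2.5,0,0,0,0]
    - [0,0,1.0,0,0,0,0]
    - [0,0,0,0,0,0,0]
    - [0,0,0,0,0,0,0]

```text
time: 7.9
ee_pos: [0.4722, 0.3237, 0.0417]
orientation: [0.621, 0.784, 0.001, 0.002]
contact_force: [0.3, -0.1, -1.1]
opening: 0.0421
```

```bash
python3 -c "
from h import *
need(.4685,.3256,.0185,13.9)
snap('wrist','w1.png')"
```

```text
t 7.9 pos [0.4722 0.3237 0.0417] tool shift cm [ 0.27 -0.32  2.32] in final axes [ 0.27 -0.31  2.32] rot [ 0.27  0.06 -0.63] q [ 0.46  0.46 -0.28  0.82 -0.    1.8 ] F [ 0.3 -0.1 -1.1] op 0.0421
```

View pics/w1.png

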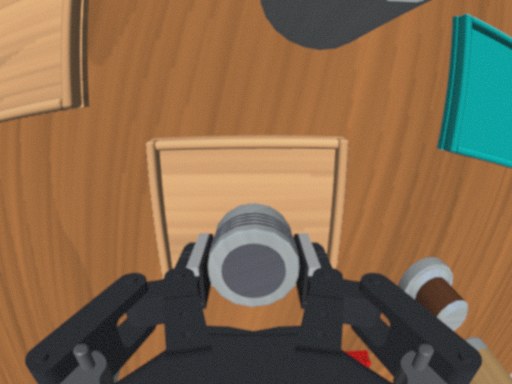

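The puck is held at (253,258), centred over the small wooden tray (back wall at row 142, side walls at columns 155 and 343). Now I'll lower and release it.

Emit:
jog_arm:
  rows:
    - [0.25,-0.3,0.8,0.2,0,-0.6,0]
    - [0,0,0.8,0,0,0,0]
    - [0,0,0.5,0,0,0,0]
    - [0,0,0,0,0,0,0]
    - [0,0,0,0,0,0,0]

```text
time: 8.57
ee_pos: [0.4689, 0.326, 0.0202]
orientation: [0.616, 0.788, 0.001, 0.001]
contact_force: [-0.2, -0.1, -1.4]
opening: 0.0423
```

```bash
python3 -c "
from h import *
need(.4685,.3256,.0185,13.9)"
```

```text
t 8.57 pos [0.4689 0.326  0.0202] tool shift cm [-0.02 -0.05  0.17] in final axes [-0.02 -0.05  0.17] rot [0.14 0.04 0.03] q [ 0.47  0.48 -0.32  0.77 -0.    1.79] F [-0.2 -0.1 -1.4] op 0.0423
```

Emit:
jog_arm:
  rows:
    - [0,0,0.2,0,0,0,0]
    - [0,0,0.05,0,0,0,0]
    - [0,0,0,0,0,0,0.7]
    - [0,0,0,0,0,0,0.7]
    - [0,0,0,0,0,0,0.7]
    - [0,0,0,0,0,0,0.7]
    - [0,0,-1,0,0,0,0.7]
    - [0,0,-3,0,0,0,0.7]
    - [0,0,-4,0,0,0,0.7]
    - [0,0,-4,0,0,0,0.7]
    - [0,0,-1,0,0,5,1]
    - [0,0,0,0,0,5,1]
    - [0,0,0,0,0,3.7,1]
    - [0,0,0,0,0,0,1]

```text
time: 10.32
ee_pos: [0.469, 0.3262, 0.1582]
orientation: [0.708, 0.706, 0.003, 0.002]
contact_force: [0.4, -0.4, 1.0]
opening: 0.0855
```

```bash
python3 -c "
from h import *
need(.4775,-.3185,.12)
snap('top','top1.png');i=cv2.imread('pics/top1.png');o=np.zeros((400,800,3),np.uint8)
o[:,:400]=cv2.resize(i[175:235,105:165],(400,400),interpolation=cv2.INTER_CUBIC);
o[:,400:]=cv2.resize(i[140:212,230:302],(400,400),interpolation=cv2.INTER_CUBIC);cv2.imwrite('pics/c1.png',o)"
```

```text
t 10.32 pos [0.469  0.3262 0.1582] tool shift cm [-64.48   0.99   3.68] in final axes [-64.47   0.56   3.82] rot [ 0.43 -0.13 -0.41] q [ 0.47  0.37 -0.09  1.1  -0.    2.04] F [ 0.4 -0.4  1. ] op 0.0855
```

View pics/c1.png

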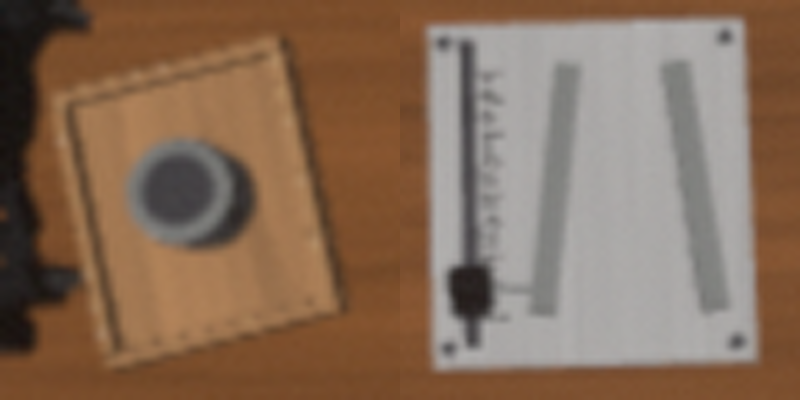

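The puck stands in the tray (its top at (182,193) of the crop, near the tray centre allowing for parallax), and the slot is empty. The tamper on the mat is next.

Emit:
jog_arm:
  rows:
    - [-3,0,0,0.4,-0.1,-0.4,1]
    - [-5.5,0,0,0,0,0,1]
    - [-5.5,0,0,0,0,0,1]
    - [-5.5,0,0,0,0,0,1]
    - [-5.5,0,0,0,0,0,1]
    - [-5.5,0,0,0,0,0,1]
    - [-5.5,0,0,0,0,0,1]
    - [-5.5,0,0,0,0,0,1]
    - [-5.5,0,0,0,0,0,1]
    - [-5.5,0,0,0,0,0,1]
    - [-5.5,0,0,0,0,0,1]
    - [-4.5,0.4,1,0,0,0,1]
    - [-2,0,1,0,0,0,1]
    - [0,0,0,0,0,0,1]
    - [0,0,0,0,0,0,1]

```text
time: 12.25
ee_pos: [0.4833, -0.3377, 0.1399]
orientation: [0.696, 0.718, 0.002, 0.001]
contact_force: [0.2, 0.2, 1.1]
opening: 0.0855
```

```bash
python3 -c "
from h import *
need(.4775,-.3185,.028)"
```

```text
t 12.25 pos [ 0.4833 -0.3377  0.1399] tool shift cm [ 1.93 -0.56 11.18] in final axes [ 1.92 -0.57 11.19] rot [ 0.25 -0.03  1.55] q [-0.75  0.41 -0.08  1.08  0.    0.79] F [0.2 0.2 1.1] op 0.0855
```

Emit:
jog_arm:
  rows:
    - [1.9,-0.55,0,0.2,0,1.5,1]
    - [0,0,0,0,0,0,1]
    - [0,0,3,0,0,0,1]
    - [0,0,3,0,0,0,1]
    - [0,0,2,0,0,0,1]
    - [0,0,0,0,0,0,1]
    - [0,0,0,0,0,0,1]

```text
time: 13.12
ee_pos: [0.4802, -0.3155, 0.0621]
orientation: [0.702, 0.713, 0.001, 0.003]
contact_force: [-0.2, 0.6, 0.4]
opening: 0.0857
```

```bash
python3 -c "
from h import *
need(.4775,-.3185,.019)
d=snap('wrist','w2.png')
print('pred cap px',fp(d,(.4775,-.3185,.055)),'mat',fp(d,(.478,-.3205,.001)))"
```

```text
t 13.12 pos [ 0.4802 -0.3155  0.0621] tool shift cm [-0.28 -0.3   4.31] in final axes [-0.29 -0.27  4.31] rot [0.33 0.2  0.63] q [-0.72  0.44 -0.25  0.87  0.    0.83] F [-0.2  0.6  0.4] op 0.0857
pred cap px (np.float64(248.83056355361038), np.float64(245.0159133267187)) mat (np.float64(250.08201877191826), np.float64(213.16633112526154))
```

View pics/w2.png

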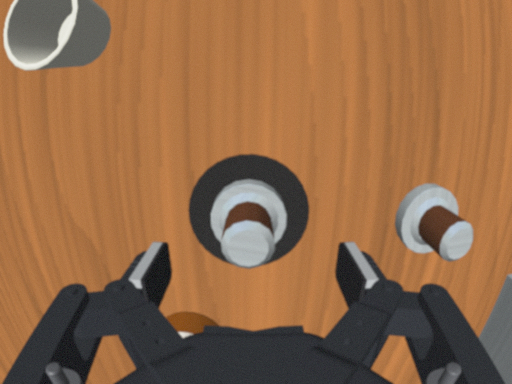

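Wrist view: the tamper's cap is at (248,243) against a predicted (249,245), and the mat is at (249,211). Both agree, so I'll descend and grip.

Emit:
jog_arm:
  rows:
    - [-0.28,-0.3,0,0.3,0.2,0.6,1]
    - [0,0,2,0,0,0,1]
    - [0,0,1.5,0,0,0,1]
    - [0,0,0.4,0,0,0,1]
    - [0,0,0,0,0,0,1]

```text
time: 13.8
ee_pos: [0.4782, -0.3203, 0.0247]
orientation: [0.706, 0.708, 0.0, 0.002]
contact_force: [0.6, -1.0, 0.2]
opening: 0.0856
```

```bash
python3 -c "
from h import *
need(.4775,-.3185,.019)"
```

```text
t 13.8 pos [ 0.4782 -0.3203  0.0247] tool shift cm [ 0.18 -0.07  0.57] in final axes [ 0.18 -0.07  0.57] rot [ 0.18  0.15 -0.05] q [-0.73  0.48 -0.3   0.78  0.    0.84] F [ 0.6 -1.   0.2] op 0.0856
```

Emit:
jog_arm:
  rows:
    - [0.18,-0.05,0.55,0.2,0.1,0,1]
    - [0,0,0.1,0,0,0,1]
    - [0,0,0,0,0,0,0]
    - [0,0,0,0,0,0,0]
    - [0,0,0,0,0,0,0]
    - [0,0,0,0,0,0,0]
    - [0,0,0,0,0,0,0]
    - [0,0,0,0,0,0,0]

```text
time: 14.8
ee_pos: [0.4782, -0.3187, 0.0191]
orientation: [0.706, 0.708, -0.0, 0.001]
contact_force: [-0.2, -0.1, 1.1]
opening: 0.0306
```

```bash
python3 -c "
from h import *
need(.5061,-.0562,.024)"
```

```text
t 14.8 pos [ 0.4782 -0.3187  0.0191] tool shift cm [26.24  2.89 -0.53] in final axes [26.24  2.91 -0.49] rot [ 0.04  0.11 -0.05] q [-0.73  0.49 -0.31  0.77 -0.    0.84] F [-0.2 -0.1  1.1] op 0.0306
```

Emit:
jog_arm:
  rows:
    - [0,0,-1.5,0,0,0,0]
    - [0,0,-3,0,0,0,0]
    - [0,0,-3,0,0,0,0]
    - [0,0,-1,0,0,0,0]
    - [2.5,0.3,0,0,0,0,0]
    - [4,0.45,0,0,0,0,0]
    - [4.5,0.5,0,0,0,0,0]
    - [4.5,0.5,0,0,0,0,0]
    - [4.5,0.5,0,0,0,0,0]
    - [4,0.45,0,0,0,0,0]
    - [2.2,0.2,0,0,0,0,0]
    - [0,0,0,0,0,0,0]
    - [0,0,0,0,0,0,0]

```text
time: 16.42
ee_pos: [0.501, -0.041, 0.1029]
orientation: [0.705, 0.709, -0.002, -0.004]
contact_force: [0.5, -0.7, -2.2]
opening: 0.0305
```

```bash
python3 -c "
from h import *
need(.5061,-.0562,.0245)"
```

```text
t 16.43 pos [ 0.501  -0.041   0.1029] tool shift cm [-1.54  0.57  7.83] in final axes [-1.52  0.5   7.84] rot [-0.49 -0.17  0.06] q [-0.24  0.31 -0.35  0.92  0.    1.32] F [ 0.5 -0.7 -2.2] op 0.0305
```

Emit:
jog_arm:
  rows:
    - [-1.5,0.5,0,-0.5,-0.2,0,0]
    - [0,0,0,0,0,0,0]
    - [0,0,2,0,0,0,0]
    - [0,0,2,0,0,0,0]
    - [0,0,1,0,0,0,0]
    - [0,0,0,0,0,0,0]
    - [0,0,0,0,0,0,0]

```text
time: 17.3
ee_pos: [0.5067, -0.0609, 0.052]
orientation: [0.707, 0.707, 0.0, 0.001]
contact_force: [0.4, 0.9, -2.2]
opening: 0.0304
```

```bash
python3 -c "
from h import *
need(.5061,-.0562,.0245)
d=snap('wrist','w3.png');print(d['extrinsics'][:3,3])"
```

```text
t 17.3 pos [ 0.5067 -0.0609  0.052 ] tool shift cm [ 0.47 -0.07  2.74] in final axes [ 0.47 -0.06  2.75] rot [ 0.09  0.07 -0.28] q [-0.28  0.36 -0.43  0.78 -0.    1.29] F [ 0.4  0.9 -2.2] op 0.0304
[0.50626197 0.01374509 0.19368178]
```

View pics/w3.png

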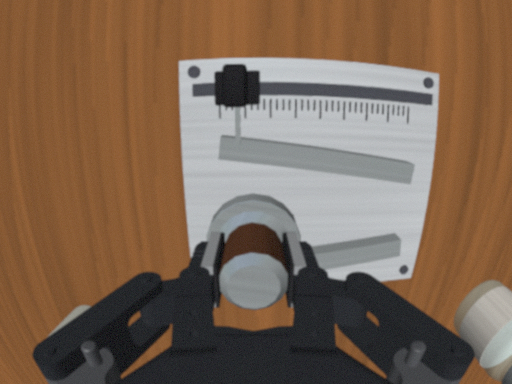

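The tamper hangs upright over the wide end: base at (254,228), cap at (254,280). I'll check the +y bar's inner edge, from (221,160) to (412,183), against the gauge frame.

Run:
```python
from h import *
d=ld('w3.png');o=np.array([.5511,-.0560])
for p in[(220,160),(411,183)]:print((fe(d,*p,.017)-o)*1000)
for p in[(313,249),(399,236)]:print((fe(d,*p,.017)-o)*1000)
```

```text
[-64.75500973  35.02266174]
[63.02210056 20.96327643]
[ -3.9158344  -26.03630836]
[ 60.39153141 -18.66050893]
```

Emit:
jog_arm:
  rows:
    - [0.45,0,0.8,0,0,-0.3,0]
    - [0,0,0.8,0,0,0,0]
    - [0,0,0,0,0,0,0]
    - [0,0,0,0,0,0,0]

```text
time: 17.85
ee_pos: [0.5072, -0.056, 0.0355]
orientation: [0.705, 0.709, 0.0, 0.002]
contact_force: [0.3, 0.3, -3.0]
opening: 0.0305
```

```bash
python3 -c "
from h import *
need(.5061,-.0562,.0235)"
```

```text
t 17.85 pos [ 0.5072 -0.056   0.0355] tool shift cm [-0.02 -0.11  1.2 ] in final axes [-0.02 -0.11  1.2 ] rot [0.16 0.09 0.07] q [-0.27  0.38 -0.45  0.74 -0.    1.3 ] F [ 0.3  0.3 -3. ] op 0.0305
```

Emit:
jog_arm:
  rows:
    - [0.05,-0.1,0.5,0.1,0.1,0,0]
    - [0,0,0.4,0,0,0,0]
    - [0,0,0.25,0,0,0,0]
    - [0,0,0.1,0,0,0,0]
    - [0,0,0,0,0,0,0]

```text
time: 18.48
ee_pos: [0.5064, -0.0556, 0.0243]
orientation: [0.705, 0.709, 0.001, 0.001]
contact_force: [0.5, 0.2, -2.8]
opening: 0.0304
```

```bash
python3 -c "
from h import *
need(.5061,-.0562,.0235)"
```

```text
t 18.48 pos [ 0.5064 -0.0556  0.0243] tool shift cm [-0.06 -0.03  0.08] in final axes [-0.06 -0.03  0.08] rot [0.17 0.02 0.06] q [-0.27  0.39 -0.47  0.71  0.    1.3 ] F [ 0.5  0.2 -2.8] op 0.0304
```

Emit:
jog_arm:
  rows:
    - [0,0,0.1,0,0,0,0]
    - [0,0,0.05,0,0,0,0]
    - [0,0,0,0,0,0,0.41]
    - [0,0,0,0,0,0,0.41]
    - [0,0,0,0,0,0,0.41]
    - [0,0.3,0,0,0,0,0.41]
    - [0,0.3,0,0,0,0,0.41]
    - [0,0.3,0,0,0,0,0.41]
    - [0,0.3,0,0,0,0,0.41]

```text
time: 19.6
ee_pos: [0.5184, -0.0555, 0.0237]
orientation: [0.705, 0.709, 0.001, 0.001]
contact_force: [-3.7, 0.2, 2.8]
opening: 0.0351
```

```bash
python3 -c "
from h import *
need(.5511,-.0556,.023)"
```

```text
t 19.6 pos [ 0.5184 -0.0555  0.0237] tool shift cm [-0.03  3.27  0.08] in final axes [-0.03  3.27  0.07] rot [0.12 0.04 0.06] q [-0.26  0.41 -0.44  0.72 -0.    1.3 ] F [-3.7  0.2  2.8] op 0.0351
```

Emit:
jog_arm:
  rows:
    - [0,0.3,0,0.1,0,0,0.41]
    - [0,0.3,0,0,0,0,0.41]
    - [0,0.3,0,0,0,0,0.41]
    - [0,0.3,0,0,0,0,0.41]
    - [0,0.3,0,0,0,0,0.41]
    - [0,0.3,0,0,0,0,0.41]

```text
time: 20.35
ee_pos: [0.5377, -0.0553, 0.0237]
orientation: [0.705, 0.709, -0.0, 0.0]
contact_force: [-3.5, -0.1, 2.1]
opening: 0.0351
```

Emit:
jog_arm:
  rows:
    - [0,0.2,0,0,0,0,0.41]
    - [0,0.2,0,0,0,0,0.41]
    - [0,0.2,0,0,0,0,0.41]
    - [0,0.2,0,0,0,0,0.41]

```text
time: 20.85
ee_pos: [0.5463, -0.0553, 0.0237]
orientation: [0.705, 0.709, -0.0, 0.0]
contact_force: [-3.9, -0.2, 1.9]
opening: 0.035
```

Emit:
jog_arm:
  rows:
    - [0,0.2,0,0,0,0,0.41]
    - [0,0.2,0,0,0,0,0.41]
    - [0,0.2,0,0,0,0,0.41]

```text
time: 21.22
ee_pos: [0.5527, -0.0553, 0.0237]
orientation: [0.705, 0.709, -0.0, 0.0]
contact_force: [-3.6, -1.0, 3.3]
opening: 0.0352
```

Emit:
jog_arm:
  rows:
    - [0,0.2,0,0,0,0,0.41]
    - [0,0.2,0,0,0,0,0.41]
    - [0,0.2,0,0,0,0,0.41]

```text
time: 21.6
ee_pos: [0.5591, -0.0552, 0.0237]
orientation: [0.705, 0.709, -0.0, 0.0]
contact_force: [-4.8, -0.2, 2.9]
opening: 0.0351
```

Emit:
jog_arm:
  rows:
    - [0,0.2,0,0,0,0,0.41]
    - [0,0.2,0,0,0,0,0.41]

```text
time: 21.85
ee_pos: [0.5633, -0.0548, 0.0235]
orientation: [0.705, 0.709, 0.0, -0.0]
contact_force: [-2.6, 1.9, 0.4]
opening: 0.0351
```

Emit:
jog_arm:
  rows:
    - [0,0.2,0,0,0,0,0.41]
    - [0,0.2,0,0,0,0,0.41]

```text
time: 22.1
ee_pos: [0.5668, -0.0545, 0.0233]
orientation: [0.705, 0.709, -0.0, -0.001]
contact_force: [-13.4, 0.3, 9.8]
opening: 0.0349
```

Emit:
jog_arm:
  rows:
    - [0,0.05,0,0,0,0,0.41]
    - [0,0,0,0,0,0,0.41]

```text
time: 22.35
ee_pos: [0.5665, -0.0546, 0.0233]
orientation: [0.705, 0.709, -0.001, -0.001]
contact_force: [-2.8, 2.1, 2.2]
opening: 0.0349
```

Run:
```python
from h import *
need(.5,0,.1)
d=snap('wrist','w4.png');t=snap('top','top4.png')
i=cv2.imread('pics/w4.png');j=cv2.imread('pics/top4.png')
o=np.zeros((540,800,3),np.uint8);o[:,:400]=cv2.resize(i[120:320,130:278+0],(400,540),interpolation=cv2.INTER_CUBIC)
o=np.hstack([cv2.resize(i[40:320,100:400],(514,480),interpolation=cv2.INTER_CUBIC),cv2.resize(j[140:212,230:272],(280,480),interpolation=cv2.INTER_CUBIC)])
cv2.imwrite('pics/c4.png',o)
```

```text
t 22.35 pos [ 0.5665 -0.0546  0.0233] tool shift cm [ 5.5  -6.65 -7.65] in final axes [ 5.49 -6.63 -7.67] rot [-0.2  -0.02  0.07] q [-0.24  0.48 -0.31  0.78 -0.    1.33] F [-2.8  2.1  2.2] op 0.0349
```

View pics/c4.png

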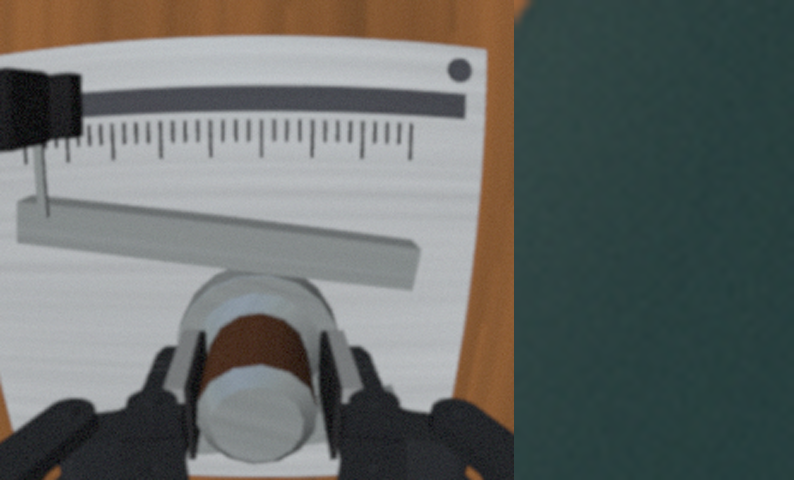

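The wrist crop shows the base touching the +y bar at (262,275) and the tamper upright. The top view is blocked by the arm. I'll open, lift, and look from higher up near the cursor.

Emit:
jog_arm:
  rows:
    - [0,0,0,0,0,0,0.6]
    - [0,0,0,0,0,0,0.8]
    - [0,0,0,0,0,0,0.8]
    - [0,0,-2,0,0,0,0.8]
    - [0,0,-4,0,0,0,1]
    - [0,0,-4,0,0,0,1]
    - [0,-2,-1,0,0,0,1]
    - [0,0,0,0,0,0,1]
    - [0,0,0,0,0,0,1]

```text
time: 23.58
ee_pos: [0.549, -0.0554, 0.1365]
orientation: [0.705, 0.709, -0.0, 0.0]
contact_force: [0.7, -0.7, 0.0]
opening: 0.0855
```

Run:
```python
from h import *
need(.5,.0245,.1)
d=snap('wrist','w5.png')
i=cv2.imread('pics/w5.png');cv2.imwrite('pics/c5.png',cv2.resize(i[60:280,140:400],(780,660),interpolation=cv2.INTER_CUBIC)[:600])
```

```text
t 23.57 pos [ 0.549  -0.0554  0.1365] tool shift cm [ 8.02 -4.86  3.64] in final axes [ 8.01 -4.87  3.65] rot [0.03 0.04 0.06] q [-0.25  0.35 -0.18  1.04 -0.    1.32] F [ 0.7 -0.7  0. ] op 0.0855
```

View pics/c5.png

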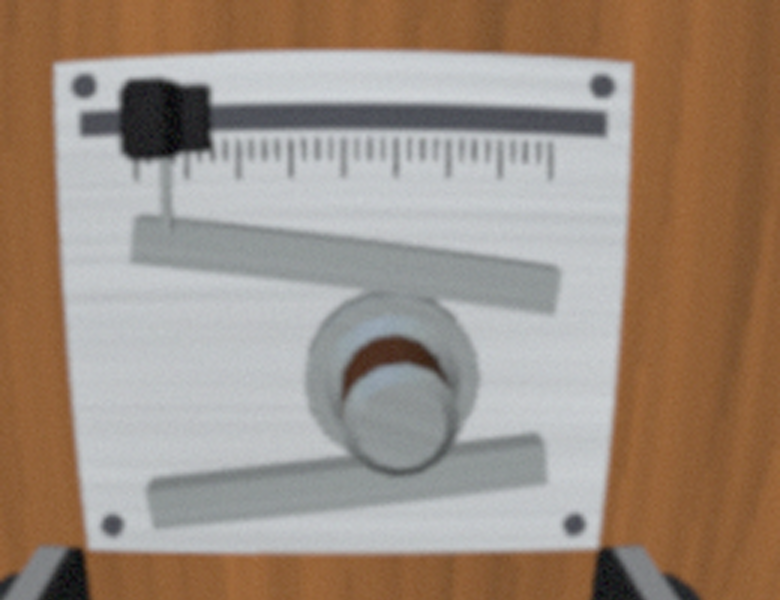

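The tamper stands upright in the crop: base centre about (393,378), cap (398,418), base touching both bars. The cursor's grip top is at about (147,118) and its pointer tip at (168,228).

Run:
```python
from h import *
d=ld('w5.png');f=lambda p,z:fe(d,140+(p[0]+.5)/3-.5,60+(p[1]+.5)/3-.5,z)
W=np.array([f(p,.005)for p in[(55,63),(633,62),(600,548),(87,549)]])
L=np.array([(-.09,.1),(.09,.1),(.09,-.065),(-.09,-.065)])
cw,cl=W.mean(0),L.mean(0);H=(L-cl).T@(W-cw);a=np.arctan2(H[0,1]-H[1,0],H[0,0]+H[1,1])
R=np.array([[np.cos(a),-np.sin(a)],[np.sin(a),np.cos(a)]]);o=cw-R@cl
print('gauge',o,np.degrees(a),((W-cw)@R-(L-cl)).round(4).tolist())
for n,p,z in[('base',(393,378),.018),('baseL',(306,378),.012),('baseR',(480,378),.012),('cap',(398,418),.059),('grip',(147,118),.047),('ptr tip',(168,228),.020),('ptr root',(166,165),.022),('tick0',(136,180),.005),('tick8',(550,180),.005),('barTL',(137,217),.017),('barTR',(558,268),.017)]:
    w=f(p,z);print(n,w.round(4),((w-o)@R*1000).round(1))
```

```text
gauge [ 0.5498803  -0.05694701] 0.36702636561250673 [[0.0004, -0.0003], [-0.0001, 0.0], [0.0003, 0.0002], [-0.0006, 0.0001]]
base [ 0.5647 -0.0557] [14.8  1.2]
baseL [ 0.538  -0.0575] [-11.9  -0.5]
baseR [ 0.5924 -0.0572] [42.5 -0.5]
cap [ 0.5636 -0.0547] [13.8  2.2]
grip [0.4982 0.0226] [-51.2  79.9]
ptr tip [ 0.4979 -0.0096] [-51.7  47.7]
ptr root [0.4981 0.0091] [-51.3  66.4]
tick0 [0.4852 0.0041] [-64.3  61.4]
tick8 [0.6132 0.0048] [63.7 61.3]
barTL [ 0.4879 -0.0064] [-61.6  51. ]
barTR [ 0.6141 -0.0211] [64.4 35.5]
```

Emit:
jog_arm:
  rows:
    - [3,-2,0,0,0,0,1]
    - [3,-2,0,0,0,0,1]
    - [1.7,-1,0,0,0,0,1]
    - [0,0,0,0,0,0,1]
    - [0,0,3,0,0,0,1]
    - [0,0,3,0,0,0,1]
    - [0,0,0,0,0,0,1]
    - [0,0,0,0,0,0,1]

```text
time: 24.62
ee_pos: [0.5021, 0.021, 0.073]
orientation: [0.706, 0.709, -0.0, 0.001]
contact_force: [-0.4, 0.1, 0.6]
opening: 0.0855
```

```bash
python3 -c "
from h import *
need(.498,.0228,.028,.35)"
```

```text
t 24.62 pos [0.5021 0.021  0.073 ] tool shift cm [ 0.19 -0.41  4.5 ] in final axes [ 0.19 -0.4   4.5 ] rot [ 0.01  0.08 -0.12] q [-0.12  0.33 -0.41  0.83 -0.    1.45] F [-0.4  0.1  0.6] op 0.0855
```

Emit:
jog_arm:
  rows:
    - [0.2,-0.4,2,0,0,0,1]
    - [0,0,1.5,0,0,0,1]
    - [0,0,0.6,0,0,0,1]
    - [0,0,0,0,0,0,1]
    - [0,0,0,0,0,0,1]

```text
time: 25.25
ee_pos: [0.5022, 0.0217, 0.0358]
orientation: [0.706, 0.708, 0.002, 0.004]
contact_force: [0.9, 0.9, -0.2]
opening: 0.0855
```

```bash
python3 -c "
from h import *
need(.498,.0228,.028,.35)"
```

```text
t 25.25 pos [0.5022 0.0217 0.0358] tool shift cm [ 0.12 -0.43  0.78] in final axes [ 0.12 -0.42  0.78] rot [ 0.43  0.14 -0.17] q [-0.12  0.37 -0.47  0.72 -0.    1.45] F [ 0.9  0.9 -0.2] op 0.0855
```

Emit:
jog_arm:
  rows:
    - [0.1,-0.4,0.5,0.4,0.1,-0.1,1]
    - [0,0,0.2,0,0,0,1]
    - [0,0,0,0,0,0,1]
    - [0,0,0,0,0,0,0]
    - [0,0,0,0,0,0,0]
    - [0,0,0,0,0,0,0]
    - [0,0,0,0,0,0,0]
    - [0,0,0,0,0,0,0]
    - [0,0,0,0,0,0,0]

```text
time: 26.38
ee_pos: [0.4986, 0.0227, 0.0294]
orientation: [0.705, 0.709, 0.0, 0.001]
contact_force: [-0.8, -0.4, -0.1]
opening: 0.0106
```

```bash
python3 -c "
from h import *
need(.564,.0232,.028,.35)"
```

```text
t 26.38 pos [0.4986 0.0227 0.0294] tool shift cm [0.02 6.54 0.15] in final axes [0.01 6.54 0.14] rot [ 0.09  0.04 -0.06] q [-0.12  0.37 -0.49  0.71 -0.    1.45] F [-0.8 -0.4 -0.1] op 0.0106
```

Emit:
jog_arm:
  rows:
    - [0,0.5,0,0,0,0,0]
    - [0,0.8,0,0,0,0,0]
    - [0,0.8,0,0,0,0,0]
    - [0,0.8,0,0,0,0,0]
    - [0,0.8,0,0,0,0,0]
    - [0,0.8,0,0,0,0,0]
    - [0,0.8,0,0,0,0,0]
    - [0,0.5,0,0,0,0,0]
    - [0,0,0,0,0,0,0]
    - [0,0,0,0,0,0,0]

```text
time: 27.62
ee_pos: [0.5614, 0.023, 0.0294]
orientation: [0.705, 0.709, 0.001, 0.001]
contact_force: [-0.4, -0.4, 2.1]
opening: 0.0109
```

```bash
python3 -c "
from h import *
need(.5646,.0232,.028,.35)"
```

```text
t 27.62 pos [0.5614 0.023  0.0294] tool shift cm [0.02 0.32 0.14] in final axes [0.02 0.32 0.14] rot [ 0.12  0.04 -0.05] q [-0.1   0.46 -0.33  0.78 -0.    1.46] F [-0.4 -0.4  2.1] op 0.0109
```

Nudge the last 3 mm, release, lift, and back away for the check.

Emit:
jog_arm:
  rows:
    - [0,0.32,0,0,0,0,0]
    - [0,0,0,0,0,0,0]
    - [0,0,0,0,0,0,0]
    - [0,0,0,0,0,0,0.5]
    - [0,0,0,0,0,0,1]
    - [0,0,0,0,0,0,1]
    - [0,0,0,0,0,0,1]
    - [0,0,-2,0,0,0,1]
    - [0,0,-4,0,0,0,1]
    - [0,0,-4,0,0,0,1]
    - [-5,-0.7,-1,0,0,0,1]
    - [-3,-0.7,0,0,0,0,1]
    - [0,0,0,0,0,0,1]
    - [0,0,0,0,0,0,1]

```text
time: 29.38
ee_pos: [0.55, -0.0585, 0.1427]
orientation: [0.705, 0.709, 0.0, 0.001]
contact_force: [0.1, -0.6, -0.3]
opening: 0.0856
```

Run:
```python
from h import *
need(.5,.0245,.1)
d=snap('wrist','w6.png')
i=cv2.imread('pics/w6.png');cv2.imwrite('pics/c6.png',cv2.resize(i[60:260,140:400],(780,600),interpolation=cv2.INTER_CUBIC))
```

```text
t 29.38 pos [ 0.55   -0.0585  0.1427] tool shift cm [ 8.34 -4.95  4.26] in final axes [ 8.33 -4.96  4.27] rot [0.07 0.07 0.11] q [-0.25  0.35 -0.16  1.05 -0.    1.31] F [ 0.1 -0.6 -0.3] op 0.0856
```

View pics/c6.png

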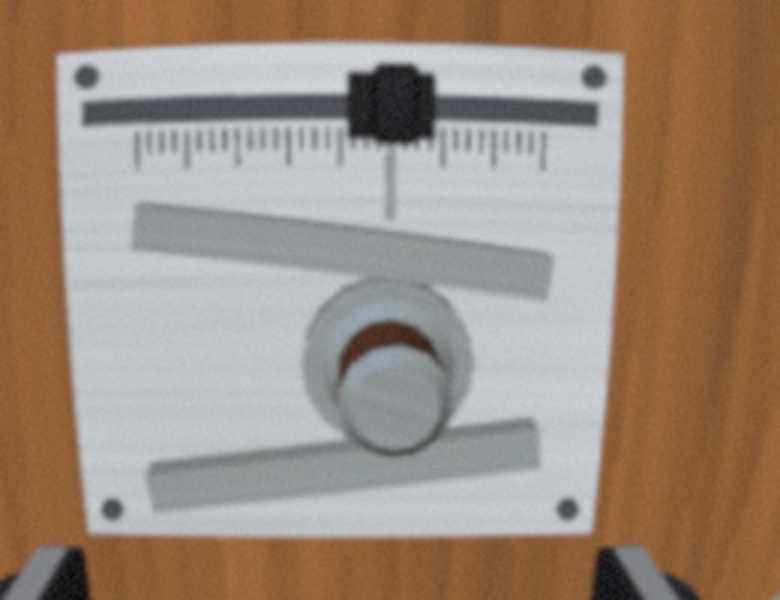

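In the crop the pointer (tip at (390,215)) lines up with the tamper (base centre (388,363), cap (393,400)). A numeric check comes next, then I'll hand the job in.

Run:
```python
from h import *
d=ld('w6.png');f=lambda p,z:fe(d,140+(p[0]+.5)/3-.5,60+(p[1]+.5)/3-.5,z)
x={n:f(p,z)for n,p,z in[('base',(388,363),.018),('cap',(393,400),.059),('ptr',(390,215),.02),('grip',(397,103),.047)]}
print({n:v.round(4).tolist() for n,v in x.items()})
if abs(x['base'][0]-x['ptr'][0])<.003: ticket.job_done();print('done')
```

```text
{'base': [0.5645, -0.0558], 'cap': [0.5636, -0.0549], 'ptr': [0.5641, -0.0098], 'grip': [0.564, 0.0228]}
the job is handed in; nothing more can be done
done
```

I finished all four steps and handed the job in at about 29.4 s of the 67 s allowed. No verdict is reported.

**What I did:**
- I moved the levelling puck from the slot to the middle of the small wooden tray.
- I took the tamper off the mat, set it down in the wide end of the slot and slid it, held loosely, until it wedged. Sliding took about 3–5 N.
- I gripped the cursor, slid it about 66 mm to the tamper and let it go.

**Last checks, all from camera pictures:**
- **Tamper:** it stands upright at gauge x of about 14.5 mm. That fits the 54 mm base, which should touch both bars at about 14.3 mm. In the picture its base touches both bars.
- **Pointer:** it is within about 0.5 mm of the tamper's middle along the slot (world x 0.5641 against 0.5645).
- **Puck:** it was upright and near the tray's centre in the top view taken after release. I did not look at it again.

**What was off or not checked:**
- The last push peaked at 13.4 N, above the 6–9 N advised but well below the 60 N limit. The tamper stopped in place and did not tip.
- The top and wrist cameras placed the gauge 1–2 mm apart. For the cursor I used only the wrist view, so this error cancels out.
- I did not photograph the other two tampers and the bystanders at the end. The arm kept clear of them, and I felt no unexpected contact.

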